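Find and release the latched key on the tube mixer

TASK

One of the four identical keys of the tube mixer was left latched down. Tap each key lightly with the fingertips, one after the other from the robot's left end of the row to the right, to feel which one it is, without pushing an upright key in or releasing the latched one yet; then press the latched key fully down so that it releases, and withdraw so that all four keys stand up. Grasp nothing and leave the bottle, rack, tip box and vial where they stand.

Things in the scene. Friction and masses are not known exactly. Their poses are not given: they have to be found in the camera images.
- mixer: white tube mixer, fixed, 200 (x) x 260 (y) x 70 mm high; origin: centre of its underside; x away from the robot's side, z up. Near its -x edge a row of four identical grey keys 48 mm apart along y; 90 mm behind each (+x) a fixed black rubber cup, 38 mm across, 18 mm high. Turned up to 0.4 rad; its +y end is the robot's left end of the row
- place_a: flat black surround of key_a, 34 (x) x 36 (y) x 3 mm, on the mixer's top face; origin: on the key's axis, 70 mm above the bench; axes as the mixer's. Letters are dealt to the places at random. An upright key stays put under 3 N, begins to sink at 3.7 N, needs 6.5 N to sink 6 mm, and springs back when let go
- key_a_top (a point): middle of the key's flat top, 22 (x) x 24 (y) mm; the key moves straight down. Top above the bench: upright 84 mm, latched 80 mm, fully down 76 mm. The latched key stays put under 3 N, begins to sink at 3.5 N and needs up to 6 N to reach the bottom; from there it rises upright as the finger withdraws. Let go before the bottom, it returns to latched
- place_b: flat black surround of key_b, 34 (x) x 36 (y) x 3 mm, on the mixer's top face; origin: on the key's axis, 70 mm above the bench; axes as the mixer's. Letters are dealt to the places at random. An upright key stays put under 3 N, begins to sink at 3.7 N, needs 6.5 N to sink 6 mm, and springs back when let go
- key_b_top (a point): middle of the key's flat top, 22 (x) x 24 (y) mm; the key moves straight down. Top above the bench: upright 84 mm, latched 80 mm, fully down 76 mm. The latched key stays put under 3 N, begins to sink at 3.5 N and needs up to 6 N to reach the bottom; from there it rises upright as the finger withdraws. Let go before the bottom, it returns to latched
- place_c: flat black surround of key_c, 34 (x) x 36 (y) x 3 mm, on the mixer's top face; origin: on the key's axis, 70 mm above the bench; axes as the mixer's. Letters are dealt to the places at random. An upright key stays put under 3 N, begins to sink at 3.7 N, needs 6.5 N to sink 6 mm, and springs back when let go
- key_c_top (a point): middle of the key's flat top, 22 (x) x 24 (y) mm; the key moves straight down. Top above the bench: upright 84 mm, latched 80 mm, fully down 76 mm. The latched key stays put under 3 N, begins to sink at 3.5 N and needs up to 6 N to reach the bottom; from there it rises upright as the finger withdraws. Let go before the bottom, it returns to latched
- place_d: flat black surround of key_d, 34 (x) x 36 (y) x 3 mm, on the mixer's top face; origin: on the key's axis, 70 mm above the bench; axes as the mixer's. Letters are dealt to the places at random. An upright key stays put under 3 N, begins to sink at 3.7 N, needs 6.5 N to sink 6 mm, and springs back when let go
- key_d_top (a point): middle of the key's flat top, 22 (x) x 24 (y) mm; the key moves straight down. Top above the bench: upright 84 mm, latched 80 mm, fully down 76 mm. The latched key stays put under 3 N, begins to sink at 3.5 N and needs up to 6 N to reach the bottom; from there it rises upright as the finger withdraws. Let go before the bottom, it returns to latched
- bottle: loose clear glass reagent bottle with a blue cap, 72 mm across, 140 mm high, left of the mixer; origin: centre of its underside
- rack: loose yellow tube rack, 200 (x) x 68 (y) x 26 mm, right of the mixer; origin: centre of its underside
- tipbox: loose green pipette-tip box, 85 (x) x 120 (y) x 69 mm high, beyond the bottle on the left; origin: centre of its underside
- vial: loose amber vial with a white cap, 26 mm across, 55 mm high, on the bench between the robot and the mixer; origin: centre of its underside

How it is judged:
By the outcome, as a careful person would: the job done as asked, in the order asked, and still so for the second after the job is handed in, with the robot touching nothing.
It also fails if it takes over 48 s, if anything falls off the work surface, if the arm or the gripper's body presses on something with over 40 N, if the wrist force passes 120 N, or if a joint passes its speed limit or range.

ROBOT

A 6-joint arm with a two-finger parallel gripper is mounted at the origin on the work surface. World frame = base frame: x ahead of the robot, y to its left, z up, the work surface at z = 0. Lengths are in m, angles in rad, forces in N, time in s.
With the tool pointing down it reaches from about 0.375 to 0.9 m from the base axis. Payload 3.1 kg.
Tool frame: the origin (TCP) lies at the very end of the fingers, on their centre line; the grasp point (between the pads) lies 19 mm behind it; z points along the fingers, y is the line along which they close (so a half turn about z gives the same grasp; the last joint's range is limited). The gripper opens to 87 mm and grips with 3 to 60 N. Pads are 19 mm wide; open, the fingers measure 117 mm over their backs; the gripper's body (75 mm by 190 mm) begins 51 mm behind the grasp point.
Start: joints at [-1.526, 0.527, 1.433, -0, 1.181, -0.178], TCP at [0.139, -0.609, 0.223] pointing down, gripper open.
Joint ranges: [-3.08, 3.08], [-0.75, 2.2], [0.22, 2.44], [-1.43, 4.57], [0, 2.65], [-2.85, 2.85]. Speed limits (rad/s): [2.79, 2.79, 3.14, 3.14, 3.14, 3.14].

INTERFACE

Orientations are given as a unit quaternion [x, y, z, w].
In Python, from rig import status, viewer, robot gives the robot as it stands.
- The arm moves only by the tool arm_command, never from a script. Its arguments are lists of equal length, an entry for each row: "delta_rot": the turn, a rotation vector about the tool's x, y, z in degrees, a list of three; "delta_pos": the shift along the tool's x, y, z in m, a list of three; "gripper": the closure, from -1 (fully open) to 1 (shut). In form: {"delta_rot": [[rx, ry, rz], ...], "delta_pos": [[dx, dy, dz], ...], "gripper": [gripper, ...]}. A call has 1 to 12 rows; each row is the pose to reach, as a shift and turn from the pose commanded when the call began, along the tool's axes at that moment; what a row does not reach only later rows make up. A row lasts 1/12 s, in which the tool goes at most 41.7 mm and 7.16 degrees, less where a joint would pass 70% of its speed; a pose out of reach is approached as far as the arm can. A call with a gripper value outside its range is refused whole. The fingers move at their own pace and stop on an object; "grip_force" is the grip in N (left out, the last holds). Time passes only in rows, so rows that repeat a pose let the fingers close. It gives the time, the measured TCP pose, the force, the opening and the grip force at its end, in the units of the state.
- status.get_obs(): the state, without advancing time (a new reading comes with each control period).
- viewer.camera(name): name is "scene" or "side" or "wrist"; returns a dict with "pixels" (420x560x3 uint8, blue, green, red), "fx", "fy", "cx", "cy" (pixels), "pose" (4x4, takes a point from camera to world coordinates); the wrist camera has in their place "mount" (4x4, takes a point from camera to tool coordinates, whose origin is the TCP and whose axes are the flange's). Camera axes: x right, y down, z forward; pixel columns grow to the right and rows downward; lengths in m; the calibration is good to about 2 mm. A picture is of the moment at which its call begins: read the wrist's pose just before it. There is no depth.
- robot.hand_in(): hands the job in; it is judged then, once.
The state is a dict: "time": time; "q": joint angles; "joint_velocities": joint speeds; "joint_torque": joint torques, N m; "position": TCP position; "tool_rot": TCP orientation; "ft_force": force on the tool from outside, world axes, zero at the start; "moment": the same for the moment, N m; "grip_width": finger opening in m; "grip_force": force on a finger pad.
Only numpy, scipy, OpenCV 4.12 (cv2) and the standard library are available. Lean on these libraries where they do the work, as an engineer would, in place of code of your own. Each camera call takes 0.05 s, during which the arm holds its last target. There are 200 camera calls.

## Working session

There is one attempt and no reset: what is moved stays moved. The work goes in short steps, Python scripts to look and compute and a tool call to move; the robot and the scene stay as the last step left them, time stands still between calls to the robot, and variables do not carry over. Pictures are saved under pics/ and viewed, at most 10 in all, crops included, and the job is handed in when it is done.

Besides the shell and the picture viewer there is one more tool, called after "Call:" as a command line: name --argument value ..., lists and objects as JSON in quotes. arm_command: Moves the arm, as the interface text tells. Its arguments: {"type":"object","properties":{"delta_rot":{"type":"array","items":{"type":"array","items":{"type":"number"}}},"delta_pos":{"type":"array","items":{"type":"array","items":{"type":"number"}}},"gripper":{"type":"array","items":{"type":"number"}},"grip_force":{"type":"number"}},"required":["delta_rot","delta_pos","gripper"]}

```bash
mkdir -p pics; python3 - <<'E'
from rig import status, viewer
import cv2,pickle
o=status.get_obs(); print({k:o[k] for k in("time","position","tool_rot","ft_force","grip_width")})
for n in("scene","side"):
    c=viewer.camera(n); pickle.dump(c,open(n+".pkl","wb")); cv2.imwrite(f"pics/{n}0.png",c["pixels"]); print(n,c["pose"],c["fx"],c["cx"],c["cy"])
E
```

```text
{'time': 0.0, 'position': array([ 0.1387023 , -0.60864459,  0.22159056]), 'tool_rot': array([ 9.93745126e-01,  1.11666602e-01,  6.68864212e-05, -1.09132581e-03]), 'ft_force': array([ 0.5481431 , -0.58218282,  0.00683031]), 'grip_width': 0.08707735887850042}
scene [[ 0.05459384  0.77990474 -0.62351271  1.35430607]
 [ 0.99846981 -0.04814705  0.02720102  0.08678343]
 [-0.00880609 -0.62404363 -0.78133987  1.07460001]
 [ 0.          0.          0.          1.        ]] 514.6579601203373 283.3372482316701 204.98590836806684
side [[-0.74283501 -0.48301353  0.4635667   0.09118842]
 [-0.66944384  0.52928746 -0.52124824  0.66866313]
 [ 0.00640991 -0.69753331 -0.71652369  0.84349479]
 [ 0.          0.          0.          1.        ]] 461.85176189662553 276.5991031890784 210.6872354092139
```

View pics/scene0.png

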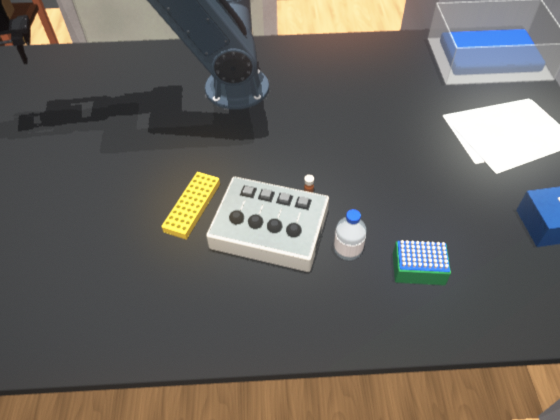

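View pics/side0.png

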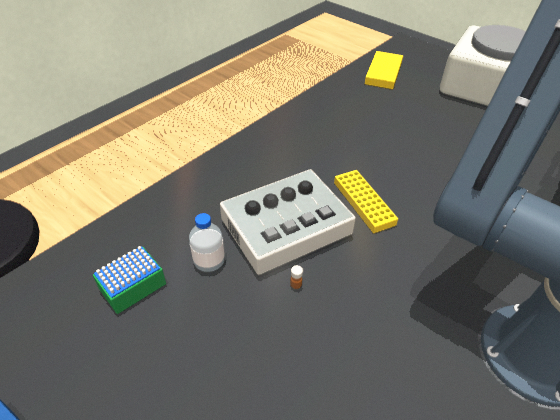

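The scene view shows the keys at about (248,191) to (303,203), with robot-left at image right, and the vial at (309,183). In the side view the keys run from (271,235) to (326,212). I'll enlarge both.

```bash
python3 - <<'E'
import cv2,pickle,numpy as np
a=pickle.load(open("scene.pkl","rb"))["pixels"][170:240,230:330]; b=pickle.load(open("side.pkl","rb"))["pixels"][190:260,250:350]
f=lambda i:cv2.resize(i,None,fx=8,fy=8,interpolation=cv2.INTER_CUBIC)
cv2.imwrite("pics/c1.png",f(a));cv2.imwrite("pics/c2.png",f(b))
E
```

```text
(no output)
```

View pics/c1.png

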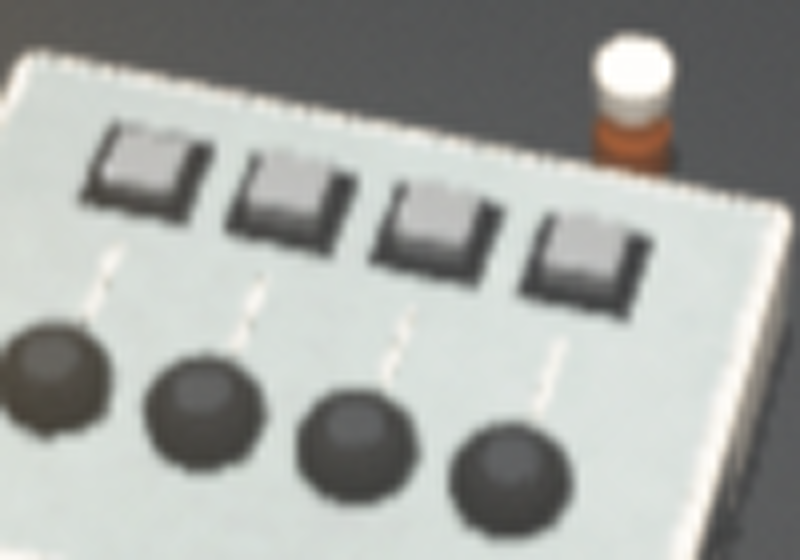

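View pics/c2.png

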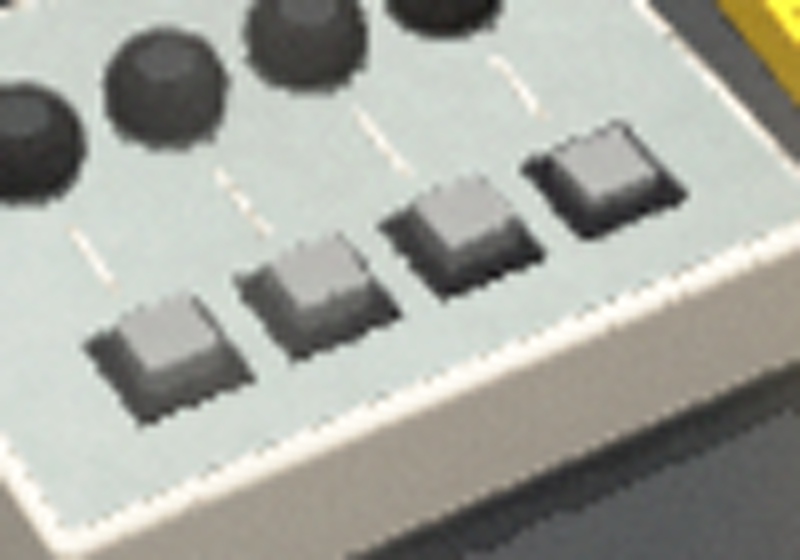

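```bash
cat >m.py <<'E'
import numpy as np,pickle
from scipy.spatial.transform import Rotation as R
from rig import status
def ray(n,p):
    c=pickle.load(open(n+".pkl","rb")); d=c["pose"][:3,:3]@[(p[0]-c["cx"])/c["fx"],(p[1]-c["cy"])/c["fy"],1]
    return c["pose"][:3,3],d
def at(n,p,z): o,d=ray(n,p); return o+d*(z-o[2])/d[2]
def tri(p,q):
    r=[ray("scene",p),ray("side",q)]; A=0;b=0
    for o,d in r:
        d=d/np.linalg.norm(d);P=np.eye(3)-np.outer(d,d);A=A+P;b=b+P@o
    return np.linalg.solve(A,b)
def totool(t):
    o=status.get_obs(); return R.from_quat(o["tool_rot"]).inv().apply(np.array(t)-o["position"])
E
python3 - <<'E'
from m import *
S=np.array([(583,243),(435,213),(290,185),(151,157)])/8+[230,170]-.5+.5/8
D=np.array([(172,333),(320,270),(465,212),(606,157)])/8+[250,190]-.5+.5/8
X=[]
for s,d in zip(S,D):
    a,b=at("scene",s,.084),at("side",d,.084); print(a.round(4),b.round(4),tri(s,d).round(4)); X.append((a+b)/2)
X=np.array(X); print(np.linalg.norm(np.diff(X,axis=0),axis=1))
v=X[0]-X[3]; yaw=np.arctan2(-v[0],v[1]); u=np.array([-np.sin(yaw),np.cos(yaw),0]); print("yaw",np.degrees(yaw))
c=X.mean(0)
for k in(72,24,-24,-72):
    t=c+u*k/1000; print(t.round(4),"tool",totool(t).round(4))
print("vial",at("scene",(309,180),.055),"bottle",at("scene",(354,214),.14))
o=status.get_obs(); print(R.from_quat(o["tool_rot"]).as_matrix().round(3),o["ft_force"],o["position"])
E
```

```text
[0.5507 0.1695 0.084 ] [0.5494 0.1711 0.084 ] [0.55   0.1699 0.0828]
[0.5358 0.1243 0.084 ] [0.5348 0.1259 0.084 ] [0.5353 0.1247 0.083 ]
[0.5216 0.0795 0.084 ] [0.519  0.0812 0.084 ] [0.5201 0.0796 0.0821]
[0.5073 0.036  0.084 ] [0.5029 0.0369 0.084 ] [0.5045 0.0354 0.0813]
[0.04755113 0.04718283 0.04645287]
yaw -18.571180920208956
[0.5506 0.1713 0.084 ] tool [ 0.5747 -0.6689  0.1391]
[0.5353 0.1258 0.084 ] tool [ 0.5497 -0.6279  0.1391]
[0.52   0.0803 0.084 ] tool [ 0.5247 -0.587   0.139 ]
[0.5048 0.0348 0.084 ] tool [ 0.4997 -0.546   0.1389]
vial [0.46065479 0.19441158 0.055     ] bottle [0.64481904 0.2793009  0.14      ]
[[ 0.975  0.222 -0.   ]
 [ 0.222 -0.975  0.002]
 [ 0.    -0.002 -1.   ]] [-0.31853539 -0.51507525  0.84961424] [ 0.13869392 -0.60873706  0.22166841]
```

Call:
arm_command --delta_rot '[[0, 0, 0], [0, 0, 0]]' --delta_pos '[[0, 0, 0], [0, 0, 0]]' --gripper '[1, 1]'

```text
time: 0.27
position: [0.1387, -0.6091, 0.2221]
tool_rot: [0.994, 0.112, 0.0, -0.0]
ft_force: [-0.2, 0.5, -0.3]
grip_width: 0.08
grip_force: 0.0
```

Call:
arm_command --delta_rot '[[0, 0, 3], [0, 0, 6], [0, 0, 9], [0, 0, 12], [0, 0, 15], [0, 0, 18], [0, 0, 21], [0, 0, 24], [0, 0, 27], [0, 0, 30], [0, 0, 31.4], [0, 0, 31.4]]' --delta_pos '[[0.035, -0.03, 0], [0.07, -0.055, 0], [0.105, -0.08, 0], [0.14, -0.105, 0], [0.17, -0.13, 0], [0.2, -0.155, 0], [0.23, -0.185, 0], [0.255, -0.215, 0], [0.28, -0.245, 0], [0.305, -0.275, 0], [0.33, -0.305, 0], [0.35, -0.335, 0]]' --gripper '[1, 1, 1, 1, 1, 1, 1, 1, 1, 1, 1, 1]'

```text
time: 1.27
position: [0.4068, -0.2034, 0.2228]
tool_rot: [0.987, -0.162, 0.001, 0.0]
ft_force: [0.1, -0.6, 0.4]
grip_width: 0.0036
grip_force: 0.0
```

```bash
python3 - <<'E'
from m import *
o=status.get_obs();print(o["time"],o["position"],o["grip_width"],o["q"],o["ft_force"],R.from_quat(o["tool_rot"]).as_matrix().round(3)); print(totool([.5505,.1707,.13]))
E
```

```text
1.2667 [ 0.40681515 -0.20336984  0.22281247] 0.0036314082281810405 [-7.10355533e-01  2.98601059e-01  1.84395479e+00  4.08065918e-04
  9.97734423e-01  1.18509926e+00] [ 0.1453122  -0.64045153  0.38616371] [[ 0.948 -0.319  0.001]
 [-0.319 -0.948 -0.001]
 [ 0.001  0.    -1.   ]]
[ 0.01664356 -0.40038133  0.09276592]
```

Call:
arm_command --delta_rot '[[0, 0, 0], [0, 0, 0], [0, 0, 0], [0, 0, 0], [0, 0, 0], [0, 0, 0], [0, 0, 0], [0, 0, 0], [0, 0, 0], [0, 0, 0], [0, 0, 0], [0, 0, 0]]' --delta_pos '[[0.002, -0.04, 0], [0.004, -0.08, 0.01], [0.006, -0.12, 0.02], [0.008, -0.16, 0.03], [0.01, -0.2, 0.04], [0.012, -0.24, 0.05], [0.013, -0.28, 0.06], [0.014, -0.32, 0.07], [0.016, -0.36, 0.08], [0.0165, -0.39, 0.09], [0.0165, -0.4, 0.0925], [0.0165, -0.4, 0.0925]]' --gripper '[1, 1, 1, 1, 1, 1, 1, 1, 1, 1, 1, 1]'

```text
time: 2.27
position: [0.5487, 0.171, 0.1291]
tool_rot: [0.987, -0.16, -0.0, 0.0]
ft_force: [0.1, -0.9, -0.9]
grip_width: 0.0003
grip_force: 0.0
```

```bash
python3 - <<'E'
from m import *
import cv2
from rig import viewer
o=status.get_obs();print(o["time"],o["position"],o["q"],o["ft_force"]); print(totool([.5505,.1707,.084]))
a=[]
for n,x,y in(("scene",230,150),("side",230,170)):
    a.append(cv2.resize(viewer.camera(n)["pixels"][y:y+100,x:x+130],None,fx=3,fy=3,interpolation=2))
cv2.imwrite("pics/h.png",np.hstack(a))
print(status.get_obs()["position"],status.get_obs()["ft_force"])
E
```

```text
2.2667 [0.54872279 0.17104532 0.12909563] [1.07736531e-01 5.84389317e-01 1.64543640e+00 2.08606244e-04
 9.12631530e-01 1.99882208e+00] [ 0.05086593 -0.85268783 -0.91192489]
[ 0.00183408 -0.00024143  0.04509403]
[0.54811864 0.16825871 0.12997056] [-0.58469998  0.24647617  0.24485127]
```

View pics/h.png

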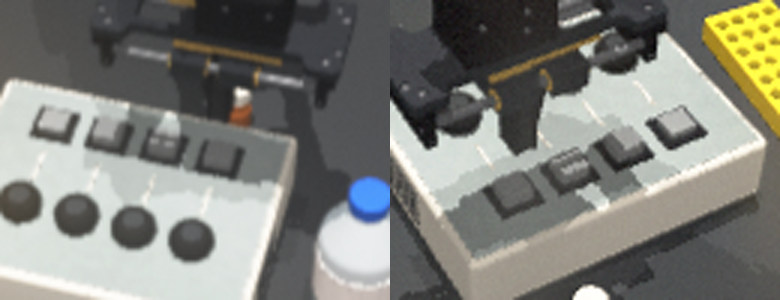

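The fingers hang over the first key with nothing touched: tip at about (215,120) in the scene half and (520,150) in the side half. Next I'll descend close and average the readings.

Call:
arm_command --delta_rot '[[0, 0, 0], [0, 0, 0], [0, 0, 0], [0, 0, 0]]' --delta_pos '[[0.001, 0, 0.02], [0.001, 0, 0.035], [0.001, 0, 0.039], [0.001, 0, 0.039]]' --gripper '[1, 1, 1, 1]'

```text
time: 2.7
position: [0.5486, 0.1666, 0.0906]
tool_rot: [0.987, -0.163, -0.001, 0.0]
ft_force: [0.0, 0.3, 1.1]
grip_width: 0.0002
grip_force: 0.0
```

```bash
cat >>m.py <<'E'
def avg(n=8):
    from rig import viewer
    L=[]
    for i in range(n):
        viewer.camera("side"); o=status.get_obs(); L.append(np.r_[o["position"],o["ft_force"]])
    L=np.array(L); print(o["time"],L.mean(0).round(4),"sd",L.std(0).round(4)); return L.mean(0)
E
python3 -c "
from m import *
avg();print(totool([.5505,.1707,.084]))"
```

```text
3.1 [ 0.5502  0.1679  0.0919 -0.1656 -0.2001  0.344 ] sd [3.000e-04 5.000e-04 3.000e-04 4.879e-01 4.825e-01 5.641e-01]
[-0.00029989 -0.00220965  0.00774603]
```

Call:
arm_command --delta_rot '[[0, 0, 0], [0, 0, 0], [0, 0, 0], [0, 0, 0]]' --delta_pos '[[0, -0.0025, 0.003], [0, -0.0025, 0.0055], [0, -0.0025, 0.0065], [0, -0.0025, 0.007]]' --gripper '[1, 1, 1, 1]'

```text
time: 3.43
position: [0.5504, 0.1712, 0.084]
tool_rot: [0.987, -0.161, -0.0, -0.0]
ft_force: [-1.3, -0.4, 3.4]
grip_width: 0.0004
grip_force: 1.9
```

```bash
python3 -c "
from m import *
avg(4)"
```

```text
3.6333 [ 0.5504  0.1712  0.0842 -1.3721  1.1867  3.4144] sd [0.000e+00 0.000e+00 1.000e-04 5.663e-01 5.502e-01 4.742e-01]
```

Call:
arm_command --delta_rot '[[0, 0, 0]]' --delta_pos '[[0, 0, 0.0005]]' --gripper '[1]'

```text
time: 3.72
position: [0.5504, 0.1711, 0.0838]
tool_rot: [0.987, -0.161, -0.0, -0.0]
ft_force: [-0.8, 2.0, 3.5]
grip_width: 0.0006
grip_force: 1.9
```

```bash
python3 -c "
from m import *
avg(4)"
```

```text
3.9167 [ 0.5504  0.1711  0.0837 -0.634   1.8604  3.3345] sd [0.     0.     0.     0.601  0.6581 0.5883]
```

Key 1 met the fingers at 84 mm, so it is upright. I'll lift off and go to key 2, in finer steps.

Call:
arm_command --delta_rot '[[0, 0, 0], [0, 0, 0], [0, 0, 0], [0, 0, 0], [0, 0, 0], [0, 0, 0], [0, 0, 0], [0, 0, 0]]' --delta_pos '[[0, 0, -0.006], [0, 0, -0.01], [0, 0.02, -0.01], [0, 0.04, -0.01], [0, 0.048, -0.008], [0, 0.048, -0.006], [0, 0.048, -0.004], [0, 0.048, -0.003]]' --gripper '[1, 1, 1, 1, 1, 1, 1, 1]'

```text
time: 4.58
position: [0.5356, 0.1258, 0.0863]
tool_rot: [0.987, -0.161, 0.0, -0.0]
ft_force: [0.7, -0.1, -0.6]
grip_width: 0.0007
grip_force: 0.0
```

```bash
python3 -c "
from m import *
avg(6);print(totool([.5353,.1255,.084]))"
```

```text
4.8833 [ 0.5354  0.126   0.0864 -0.1032 -0.1949  0.1073] sd [1.000e-04 1.000e-04 1.000e-04 5.876e-01 6.841e-01 5.991e-01]
[8.94230543e-05 3.62451937e-04 2.53758106e-03]
```

Call:
arm_command --delta_rot '[[0, 0, 0], [0, 0, 0], [0, 0, 0]]' --delta_pos '[[0, 0, 0.001], [0, 0, 0.002], [0, 0, 0.002]]' --gripper '[1, 1, 1]'

```text
time: 5.13
position: [0.5352, 0.1255, 0.0845]
tool_rot: [0.987, -0.161, 0.0, -0.0]
ft_force: [0.5, 0.0, -0.2]
grip_width: 0.0002
grip_force: 0.0
```

```bash
python3 -c "
from m import *
avg(4)"
```

```text
5.3333 [ 0.5351  0.1254  0.0845 -0.1858  0.1018  0.1301] sd [0.     0.     0.     0.4734 0.5291 0.2917]
```

Call:
arm_command --delta_rot '[[0, 0, 0], [0, 0, 0]]' --delta_pos '[[0, 0, 0.0003], [0, 0, 0.0003]]' --gripper '[1, 1]'

```text
time: 5.5
position: [0.5352, 0.1254, 0.0845]
tool_rot: [0.987, -0.161, 0.0, 0.0]
ft_force: [-0.2, 0.4, 1.5]
grip_width: 0.0003
grip_force: 1.0
```

```bash
python3 -c "
from m import *
avg(4)"
```

```text
5.7 [ 0.5352  0.1254  0.0845 -0.5961  0.1944  2.6811] sd [0.     0.     0.     0.1149 0.4981 0.4083]
```

Key 2 is upright, with about 2.5 N at 84.5 mm. On to key 3.

Call:
arm_command --delta_rot '[[0, 0, 0], [0, 0, 0], [0, 0, 0], [0, 0, 0], [0, 0, 0], [0, 0, 0], [0, 0, 0], [0, 0, 0]]' --delta_pos '[[0, 0, -0.006], [0, 0, -0.01], [0, 0.02, -0.01], [0, 0.04, -0.01], [0, 0.048, -0.008], [0, 0.048, -0.005], [0, 0.048, -0.003], [0, 0.048, -0.002]]' --gripper '[1, 1, 1, 1, 1, 1, 1, 1]'

```text
time: 6.37
position: [0.5202, 0.0803, 0.0859]
tool_rot: [0.987, -0.161, 0.0, -0.0]
ft_force: [0.5, 0.2, 0.7]
grip_width: 0.0006
grip_force: 0.0
```

```bash
python3 -c "
from m import *
avg(4);print(totool([.52,.0800,.084]))"
```

```text
6.5667 [ 0.5201  0.0805  0.086  -0.1587 -0.1535 -0.0028] sd [0.000e+00 0.000e+00 1.000e-04 7.030e-01 1.942e-01 3.793e-01]
[7.34621393e-05 5.36615205e-04 2.13282853e-03]
```

Call:
arm_command --delta_rot '[[0, 0, 0], [0, 0, 0], [0, 0, 0]]' --delta_pos '[[0, 0, 0.001], [0, 0, 0.0016], [0, 0, 0.0016]]' --gripper '[1, 1, 1]'

```text
time: 6.82
position: [0.5199, 0.0801, 0.0845]
tool_rot: [0.987, -0.161, -0.0, -0.0]
ft_force: [-1.2, 1.0, -0.6]
grip_width: 0.0005
grip_force: 0.0
```

```bash
python3 -c "
from m import *
avg(4)"
```

```text
7.0167 [0.5199 0.08   0.0846 0.2425 0.0052 0.1246] sd [0.     0.     0.     0.6613 0.4979 0.1767]
```

Call:
arm_command --delta_rot '[[0, 0, 0], [0, 0, 0]]' --delta_pos '[[0, 0, 0.0003], [0, 0, 0.0003]]' --gripper '[1, 1]'

```text
time: 7.18
position: [0.52, 0.0799, 0.0845]
tool_rot: [0.987, -0.161, 0.0, -0.0]
ft_force: [-0.2, -0.3, 0.3]
grip_width: 0.0005
grip_force: 0.4
```

```bash
python3 -c "
from m import *
avg(3)"
```

```text
7.3333 [0.52   0.0799 0.0845 0.032  0.0266 0.9924] sd [0.     0.     0.     0.7066 0.0727 0.3432]
```

Call:
arm_command --delta_rot '[[0, 0, 0], [0, 0, 0]]' --delta_pos '[[0, 0, 0.0001], [0, 0, 0.0001]]' --gripper '[1, 1]'

```text
time: 7.5
position: [0.52, 0.0799, 0.0844]
tool_rot: [0.987, -0.161, 0.0, -0.0]
ft_force: [-0.3, 0.5, 2.8]
grip_width: 0.0003
grip_force: 1.3
```

```bash
python3 -c "
from m import *
avg(4)"
```

```text
7.7 [ 0.52    0.0799  0.0844 -0.4509  0.4671  3.4251] sd [0.     0.     0.     0.5781 0.3571 0.6428]
```

Key 3 is upright. On to key 4.

Call:
arm_command --delta_rot '[[0, 0, 0], [0, 0, 0], [0, 0, 0], [0, 0, 0], [0, 0, 0], [0, 0, 0], [0, 0, 0], [0, 0, 0]]' --delta_pos '[[0, 0, -0.006], [0, 0, -0.01], [0, 0.02, -0.01], [0, 0.04, -0.01], [0, 0.048, -0.008], [0, 0.048, -0.005], [0, 0.048, -0.003], [0, 0.048, -0.002]]' --gripper '[1, 1, 1, 1, 1, 1, 1, 1]'

```text
time: 8.37
position: [0.5047, 0.0349, 0.0859]
tool_rot: [0.987, -0.161, -0.0, -0.0]
ft_force: [0.2, 0.6, -0.3]
grip_width: 0.0002
grip_force: 0.0
```

```bash
python3 -c "
from m import *
avg(4);print(totool([.505,.0347,.084]))"
```

```text
8.5667 [ 0.5047  0.035   0.086   0.0396 -0.2856 -0.3923] sd [0.000e+00 0.000e+00 1.000e-04 5.839e-01 3.809e-01 3.466e-01]
[0.00032582 0.00023946 0.00212559]
```

Call:
arm_command --delta_rot '[[0, 0, 0], [0, 0, 0], [0, 0, 0]]' --delta_pos '[[0, 0, 0.001], [0, 0, 0.0016], [0, 0, 0.0016]]' --gripper '[1, 1, 1]'

```text
time: 8.82
position: [0.5046, 0.0346, 0.0846]
tool_rot: [0.987, -0.161, -0.0, 0.0]
ft_force: [-0.3, 0.8, 0.7]
grip_width: 0.0004
grip_force: 0.0
```

Call:
arm_command --delta_rot '[[0, 0, 0], [0, 0, 0]]' --delta_pos '[[0, 0, 0.0003], [0, 0, 0.0003]]' --gripper '[1, 1]'

```text
time: 8.98
position: [0.5046, 0.0344, 0.0843]
tool_rot: [0.987, -0.161, -0.0, -0.0]
ft_force: [-0.4, -0.4, -0.2]
grip_width: 0.0007
grip_force: 0.0
```

```bash
python3 -c "
from m import *
avg(4)"
```

```text
9.1833 [0.5046 0.0344 0.0844 0.4976 0.059  0.0529] sd [0.     0.     0.     0.3258 0.2937 0.6232]
```

Call:
arm_command --delta_rot '[[0, 0, 0], [0, 0, 0], [0, 0, 0]]' --delta_pos '[[0, 0, 0.0003], [0, 0, 0.0004], [0, 0, 0.0004]]' --gripper '[1, 1, 1]'

```text
time: 9.43
position: [0.5046, 0.0344, 0.0839]
tool_rot: [0.987, -0.161, -0.0, -0.0]
ft_force: [1.1, -0.3, 0.3]
grip_width: 0.0007
grip_force: 0.0
```

```bash
python3 -c "
from m import *
avg(4)"
```

```text
9.6333 [ 0.5046  0.0344  0.084  -0.1564 -0.1442 -0.3655] sd [0.     0.     0.     0.6447 0.5871 0.3492]
```

No contact at 84.0 mm, so this key is lower. I'll continue to about 80.9 mm.

Call:
arm_command --delta_rot '[[0, 0, 0], [0, 0, 0], [0, 0, 0], [0, 0, 0], [0, 0, 0]]' --delta_pos '[[0, 0, 0.001], [0, 0, 0.002], [0, 0, 0.0028], [0, 0, 0.0031], [0, 0, 0.0031]]' --gripper '[1, 1, 1, 1, 1]'

```text
time: 10.05
position: [0.5045, 0.0344, 0.0807]
tool_rot: [0.987, -0.161, -0.0, -0.0]
ft_force: [1.0, 0.0, -0.0]
grip_width: 0.0004
grip_force: 0.0
```

```bash
python3 -c "
from m import *
avg(4)"
```

```text
10.25 [ 0.5046  0.0344  0.0808  0.4059 -0.1333  0.0492] sd [0.     0.     0.     0.1567 0.2135 0.3796]
```

Call:
arm_command --delta_rot '[[0, 0, 0], [0, 0, 0]]' --delta_pos '[[0, 0, 0.0003], [0, 0, 0.0003]]' --gripper '[1, 1]'

```text
time: 10.42
position: [0.5046, 0.0344, 0.0805]
tool_rot: [0.987, -0.161, 0.0, -0.0]
ft_force: [0.6, -0.3, 1.0]
grip_width: 0.0005
grip_force: 0.0
```

```bash
python3 -c "
from m import *
avg(3)"
```

```text
10.5667 [ 0.5046  0.0344  0.0806  0.208  -0.2799 -0.3254] sd [0.     0.     0.     0.4353 0.5024 0.268 ]
```

Call:
arm_command --delta_rot '[[0, 0, 0], [0, 0, 0]]' --delta_pos '[[0, 0, 0.0002], [0, 0, 0.0002]]' --gripper '[1, 1]'

```text
time: 10.73
position: [0.5046, 0.0344, 0.0805]
tool_rot: [0.987, -0.161, 0.0, -0.0]
ft_force: [0.2, 0.3, 0.6]
grip_width: 0.0008
grip_force: 0.6
```

```bash
python3 -c "
from m import *
avg(3)"
```

```text
10.8833 [ 0.5046  0.0344  0.0805 -0.099   0.0367  1.4179] sd [0.     0.     0.     0.2763 0.2693 0.7322]
```

Key 4 stops the fingers at 80.5 mm, so it is the latched one. I'll lift off, then press it.

Call:
arm_command --delta_rot '[[0, 0, 0], [0, 0, 0], [0, 0, 0], [0, 0, 0], [0, 0, 0], [0, 0, 0], [0, 0, 0], [0, 0, 0], [0, 0, 0], [0, 0, 0], [0, 0, 0], [0, 0, 0]]' --delta_pos '[[0, 0, -0.004], [0, 0, -0.006], [0, 0, -0.006], [0, 0, -0.003], [0, 0, -0.001], [0, 0, 0], [0, 0, 0.001], [0, 0, 0.002], [0, 0, 0.003], [0, 0, 0.004], [0, 0, 0.0045], [0, 0, 0.0045]]' --gripper '[1, 1, 1, 1, 1, 1, 1, 1, 1, 1, 1, 1]'

```text
time: 11.88
position: [0.5045, 0.0344, 0.0765]
tool_rot: [0.987, -0.161, -0.0, 0.0]
ft_force: [-3.0, 0.4, 11.1]
grip_width: 0.0002
grip_force: 5.0
```

```bash
python3 -c "
from m import *
avg(4)"
```

```text
12.0833 [ 0.5045  0.0344  0.0766 -2.3157 -0.2516  9.602 ] sd [0.     0.     0.     0.5713 0.3662 0.2591]
```

Force jumped to about 10 N at 76.5 mm (0.5 mm reading offset), so the key is on the bottom stop. Now I'll withdraw straight up.

Call:
arm_command --delta_rot '[[0, 0, 0], [0, 0, 0], [0, 0, 0], [0, 0, 0], [0, 0, 0], [0, 0, 0], [0, 0, 0], [0, 0, 0], [0, 0, 0], [0, 0, 0], [0, 0, 0], [0, 0, 0]]' --delta_pos '[[0, 0, -0.003], [0, 0, -0.006], [0, 0, -0.01], [0, 0, -0.02], [0, 0, -0.04], [0, 0, -0.07], [0, 0, -0.1], [0, 0.04, -0.12], [0, 0.08, -0.14], [0, 0.12, -0.15], [0, 0.16, -0.15], [0, 0.16, -0.15]]' --gripper '[1, 1, 1, 1, 1, 1, 1, 1, 1, 1, 1, 1]'

```text
time: 13.08
position: [0.4533, -0.1232, 0.2275]
tool_rot: [0.986, -0.164, 0.002, 0.002]
ft_force: [0.0, 0.4, 0.6]
grip_width: 0.0005
grip_force: 0.0
```

```bash
python3 - <<'E'
from rig import viewer
import cv2,numpy as np
a=[cv2.resize(viewer.camera(n)["pixels"][y:y+70,x:x+100],None,fx=4,fy=4,interpolation=2) for n,x,y in(("scene",230,170),("side",250,190))]
cv2.imwrite("pics/end.png",np.hstack(a))
E
```

```text
(no output)
```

View pics/end.png

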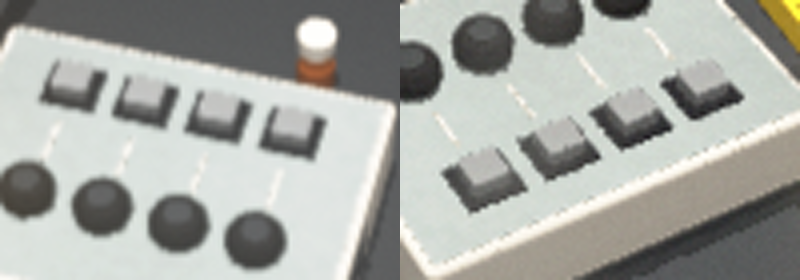

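All four keys now look alike and upright. The rightmost, at (702,80) in the side half, now stands as tall as the others, and the vial is undisturbed.

```bash
python3 -c "
from rig import robot
print(robot.hand_in())"
```

```text
the job is handed in; nothing more can be done
None
```

I tapped the four keys left to right and found the rightmost one latched. I pressed it to the bottom so that it released, and all four keys now stand up in the camera images. The taps on keys 1 and 3 averaged about 3.4 N, a little above the 3 N stay-put limit; key 1 may have sunk a few tenths of a millimetre before springing back. The job is handed in with no verdict returned.

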